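Stack a furnace charge with cover and set out the blank

ROBOT

A 6-joint arm with a two-finger parallel gripper is mounted at the origin on the work surface. World frame = base frame: x ahead of the robot, y to its left, z up, the work surface at z = 0. Lengths are in m, angles in degrees, forces in N, time in s.
With the tool pointing down it reaches from about 0.35 to 1 m from the base axis. Payload 7.1 kg.
Tool frame: the origin (TCP) lies between the finger pads; the fingertips stand 19 mm ahead of it and the grasp point (between the pads) is the TCP; z points along the fingers, y is the line along which they close (so a half turn about z gives the same grasp; the last joint's range is limited). The gripper opens to 85 mm and grips with 20 to 120 N. Pads are 22 mm wide; open, the fingers measure 114 mm over their backs; the gripper's body (76 mm by 85 mm) begins 54 mm behind the grasp point. The pads swing forward as they close: fully open they stand 13 mm farther back than shut.
Start: joints at [-76.203, 24.242, 93.386, -0, 62.372, -1.089], TCP at [0.161, -0.604, 0.25] pointing down, gripper open.
Joint ranges: [-172.04, 172.04], [-51.8, 120.97], [4.93, 147.93], [-75.15, 255.16], [6.16, 154.13], [-145.62, 145.62]. Speed limits (degrees/s): [136.94, 136.94, 172.46, 180, 180, 180].

INTERFACE

Orientations are given as a 3x3 rotation matrix whose columns are the frame's x, y, z axes.
In Python, from bench import env gives the robot as it stands.
- The arm moves only by the shell command python3 jog.py [FORCE], which reads ROWS from standard input. ROWS is a JSON list of rows, 1 to 8 of them, each of 5 numbers: the opening from 0.0 (shut) to 1.0 (fully open), then dx, dy, dz in units of 50 mm, then a turn about the tool's z in units of 2 degrees; each row is the pose to reach, as a shift and turn from the pose commanded when the command began, along the tool's axes at that moment; what a row does not reach only later rows make up. A row lasts 1/12 s, in which the tool goes at most 0.0417 m and 7.16 degrees, less where a joint would pass 70% of its speed; a pose out of reach is approached as far as the arm can. The fingers move at their own pace and stop on an object; FORCE is the grip in N (left out, the last holds). Time passes only in rows, so rows that do not move let the fingers close. It prints the time, the measured TCP pose, the force, the opening and the grip force at its end. Input that does not fit is refused with a message, and nothing moves.
- env.state(): the state, without advancing time (a new reading comes with each control period).
- env.snapshot(name): name is "scene" or "top" or "wrist"; returns the picture (420x560x3 uint8, red, green, blue); there is no depth.
- env.calibration(name): a dict with "intrinsics" (3x3 intrinsics, pixels), "rvec" (rotation vector, rad) and "tvec" (3), from world to camera coordinates, as OpenCV has them. Camera axes: x right, y down, z forward; pixel columns grow to the right and rows downward; lengths in m; the calibration is good to about 2 mm. A picture is of the moment at which its call begins: read the wrist's pose just before it. calibration takes no time and is no camera call; for the wrist camera it gives the pose at the moment of the call.
- env.finish_job(): hands the job in; it is judged then, once.
The state is a dict: "t": time; "joints": joint angles; "dq": joint speeds; "joint_torque": joint torques, N m; "tcp_pos": TCP position; "orientation": TCP orientation; "force": force on the tool from outside, world axes, zero at the start; "wrist_torque": the same for the moment, N m; "width": opening from 0.0 (shut) to 1.0 (fully open); "gripper_force": force on a finger pad.
Only numpy, scipy, OpenCV 4.12 (cv2) and the standard library are available. Lean on these libraries where they do the work, as an engineer would, in place of code of your own. Each camera call takes 0.05 s, during which the arm holds its last target. There are 200 camera calls.

TASK

Get the muffle-furnace charge ready: on the black tile with the yellow ring build up a stack one piece at a time, first the brown saggar in the middle of the ring, then the dark grey saggar nested in its mouth, then the buff cover with the knob on the grey one; the white saggar is the blank and goes in the middle of the ring on the pale tile with the blue ring, at any time. The ceramic chips easily, so lower each piece gently instead of dropping it, see that everything sits level and fully home, and leave the glass beaker and the amber bottle standing where they are.

Things in the scene. Friction and masses are not known exactly. Their poses are not given: they have to be found in the camera images.
- brown_saggar: Brown saggar (round furnace pot), 44 mm high in all. Plain upright cylinder 58 mm in diameter, open at the top (mouth 50 mm, wall 4 mm), on a conical foot 6 mm high, 38 to 42 mm across. The foot drops 6 mm into a saggar's mouth until the shoulder rests on the rim (4 mm play all round). Origin: centre of underside, z up. About 0.16 kg. Origin of the grey one seated on it: 38 mm higher.
- grey_saggar: Dark grey saggar of the same shape, 38 mm high in all. Plain upright cylinder 58 mm in diameter, open at the top (mouth 50 mm, wall 4 mm), on a conical foot 6 mm high, 38 to 42 mm across. The foot drops 6 mm into a saggar's mouth until the shoulder rests on the rim (4 mm play all round). Origin: centre of underside, z up. About 0.15 kg. Origin of the cover seated on it: 32 mm higher.
- white_saggar: White saggar, the blank: same shape as the grey one, 38 mm high in all. Plain upright cylinder 58 mm in diameter, open at the top (mouth 50 mm, wall 4 mm), on a conical foot 6 mm high, 38 to 42 mm across. The foot drops 6 mm into a saggar's mouth until the shoulder rests on the rim (4 mm play all round). Origin: centre of underside, z up. About 0.14 kg.
- cover: Buff (sandy yellow) round cover: a foot like that of the saggars (6 mm high, 38 to 42 mm across) that fits into a mouth, a disc 58 mm across from 6 to 14 mm above the origin, and a cylindrical knob 18 mm in diameter from 14 to 36 mm above the origin, to lift it by. Origin: centre of underside, z up. It lies knob up. About 0.09 kg.
- black_tile: Black square tile, fixed to the bench, 110 x 110 x 14 mm, flat on top, with a painted yellow ring (86 mm outside diameter) about its centre. Origin at the centre of its underside on the bench; the top is 14 mm above it.
- pale_tile: Pale cream square tile, fixed to the bench, 110 x 110 x 14 mm, flat on top, with a painted blue ring (86 mm outside diameter) about its centre. Origin at the centre of its underside on the bench; the top is 14 mm above it.
- beaker: Clear glass beaker, loose, 64 mm across, 75 mm high, not to be moved. Origin at the centre of its underside.
- bottle: Amber glass jar-shaped bottle with a white cap, loose, 58 mm across, 110 mm high, the tallest thing among the pieces, not to be moved. Origin at the centre of its underside. A 46 mm high steel weight (not listed) also stands among the pieces; all pieces and tiles stand at least 145 mm apart, centre to centre.

How it is judged (in metres and radians):
On the way, in this order (a step that is already met when the one before it is completed fails the run):
1. the brown saggar stands on the black tile, in the middle of the ring (horizontal distance between brown_saggar and black_tile below 0.014 m and z of brown_saggar in the frame of black_tile between 0.011 and 0.017 m and angle between brown_saggar's own z axis and vertical below 0.07 rad and linear speed of brown_saggar below 0.02 m/s and angular speed of brown_saggar below 0.2 rad/s), for 0.2 s.
2. the grey saggar is nested in the brown one (horizontal distance between brown_saggar and black_tile below 0.014 m and z of brown_saggar in the frame of black_tile between 0.011 and 0.017 m and angle between each of brown_saggar, grey_saggar's own z axis and vertical below 0.07 rad and horizontal distance between grey_saggar and brown_saggar below 0.007 m and z of grey_saggar in the frame of brown_saggar between 0.035 and 0.041 m and linear speed of grey_saggar below 0.02 m/s and angular speed of grey_saggar below 0.2 rad/s), for 0.2 s.
3. the cover is seated on the grey saggar (horizontal distance between brown_saggar and black_tile below 0.014 m and z of brown_saggar in the frame of black_tile between 0.011 and 0.017 m and angle between each of brown_saggar, grey_saggar, cover's own z axis and vertical below 0.07 rad and horizontal distance between grey_saggar and brown_saggar below 0.007 m and z of grey_saggar in the frame of brown_saggar between 0.035 and 0.041 m and horizontal distance between cover and grey_saggar below 0.007 m and z of cover in the frame of grey_saggar between 0.029 and 0.035 m and linear speed of cover below 0.02 m/s and angular speed of cover below 0.2 rad/s), for 0.2 s.
At the end, for the whole second after the job is handed in: Brown saggar on the black tile and white saggar on the pale tile, each within 14 mm of the centre; grey nested fully home in brown and cover in grey (3 mm in height, 7 mm sideways); all within 4 degrees of level, released and at rest (all of step 3 and horizontal distance between white_saggar and pale_tile below 0.014 m and z of white_saggar in the frame of pale_tile between 0.011 and 0.017 m and angle between white_saggar's own z axis and vertical below 0.07 rad and linear speed of each of brown_saggar, grey_saggar, white_saggar below 0.02 m/s and angular speed of each of brown_saggar, grey_saggar, white_saggar below 0.2 rad/s); the robot touches nothing.
It fails at once if a piece is dropped (moves faster than 0.5 m/s while the fingers do not touch it) ((contact force between brown_saggar and the fingers below 0.01 N and linear speed of brown_saggar above 0.5 m/s) or (contact force between white_saggar and the fingers below 0.01 N and linear speed of white_saggar above 0.5 m/s) or (contact force between grey_saggar and the fingers below 0.01 N and linear speed of grey_saggar above 0.5 m/s) or (contact force between cover and the fingers below 0.01 N and linear speed of cover above 0.5 m/s)).
It fails at once if the beaker or the bottle is shifted by more than 30 mm or tipped (distance of any of beaker, bottle from where it was at the start of the episode above 0.03 m or angle between any of beaker, bottle's own z axis and vertical above 0.4 rad).
It also fails if it takes over 128 s, if anything falls off the work surface, if the arm or the gripper's body presses on something with over 40 N, if the wrist force passes 120 N, or if a joint passes its speed limit or range.

## Working session

There is one attempt and no reset: what is moved stays moved. The work goes in short steps, Python scripts to look and compute and a shell command to move; the robot and the scene stay as the last step left them, time stands still between calls to the robot, and variables do not carry over. Pictures are saved under pics/ and viewed, at most 14 in all, crops included, and the job is handed in when it is done.

```bash
ls; mkdir -p pics; python3 - <<'E'
from bench import env
import cv2,numpy as np
for n in("scene","top"):
    im=env.snapshot(n); cv2.imwrite(f"pics/{n}0.png",im[:,:,::-1]); c=env.calibration(n)
    R=cv2.Rodrigues(np.array(c["rvec"],float))[0]; print(n,np.round(-R.T@np.array(c["tvec"]).ravel(),3),np.round(R,2).tolist(),np.round(c["intrinsics"],1).tolist())
s=env.state();print({k:np.round(v,3).tolist() for k,v in s.items()})
E
```

```text
bench.py
jog.py
pics
scene [ 1.542 -0.436  1.038] [[0.37, 0.93, 0.01], [0.62, -0.24, -0.74], [-0.69, 0.28, -0.67]] [[529.0, 0.0, 271.5], [0.0, 529.0, 209.5], [0.0, 0.0, 1.0]]
top [0.397 0.021 1.179] [[0.0, -1.0, 0.01], [-0.99, -0.01, -0.11], [0.11, -0.01, -0.99]] [[469.7, 0.0, 281.1], [0.0, 469.7, 201.6], [0.0, 0.0, 1.0]]
{'t': 0.1, 'joints': [-76.206, 24.281, 93.425, 0.0, 62.372, -1.088], 'dq': [-0.081, -0.161, -0.237, 0.025, -0.072, 0.018], 'joint_torque': [-0.001, -55.843, -28.244, -0.0, 0.003, -0.0], 'tcp_pos': [0.16, -0.604, 0.25], 'orientation': [[0.966, 0.257, -0.0], [0.257, -0.966, 0.001], [0.0, -0.001, -1.0]], 'force': [0.125, 0.418, -0.88], 'wrist_torque': [0.027, -0.01, -0.049], 'gripper_force': 0.0, 'width': 0.993}
```

View pics/scene0.png

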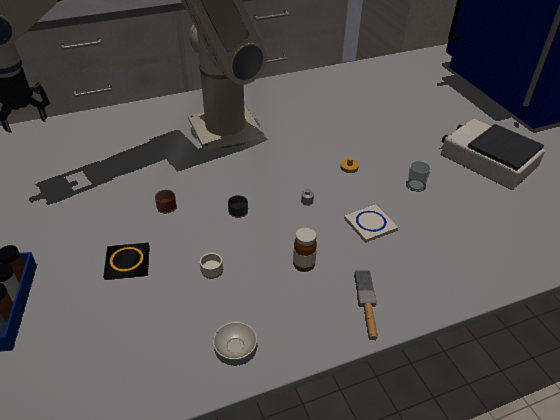

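View pics/top0.png

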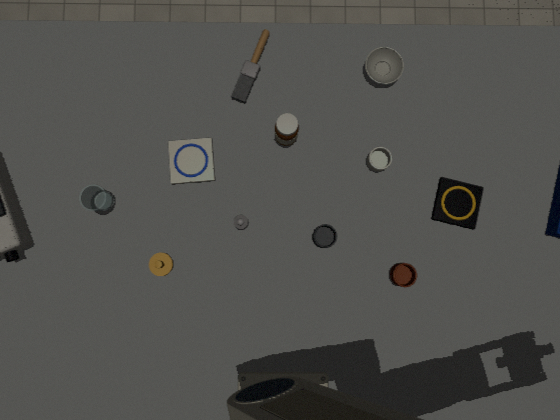

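The scene view shows brown (166,201), grey (238,206), white (211,265), cover (349,164), black tile (127,260) and pale tile (371,221). In the top view they are at (402,275), (324,237), (379,159), (161,265), (458,203) and (191,160). Top also has the bottle (287,128), beaker (95,198) and weight (241,222). I'll zoom in on each to get the rim pixels.

```bash
cat > h.py <<'E'
import cv2,numpy as np
from bench import env
def cal(n):
    c=env.calibration(n); return np.array(c["intrinsics"],float),cv2.Rodrigues(np.array(c["rvec"],float))[0],np.array(c["tvec"],float).reshape(3,1)
def P(c): return c[0]@np.hstack(c[1:])
def tri(c1,p1,c2,p2):
    X=cv2.triangulatePoints(P(c1),P(c2),np.array(p1,float),np.array(p2,float)).ravel(); return X[:3]/X[3]
def plane(c,p,z):
    C=(-c[1].T@c[2]).ravel(); d=c[1].T@np.linalg.inv(c[0])@np.array([*p,1.]); return C+d*(z-C[2])/d[2]
def proj(c,X): 
    q=c[0]@(c[1]@np.array(X,float).reshape(3,1)+c[2]); return (q[:2]/q[2]).ravel()
def snap(n,f):
    im=np.ascontiguousarray(env.snapshot(n)[:,:,::-1]); cv2.imwrite(f"pics/{f}.png",im); return im
E
python3 - <<'E'
import cv2,numpy as np
o=dict(scene=[(166,201),(238,206),(211,265),(349,164),(127,260),(371,221)],top=[(402,275),(324,237),(379,159),(161,265),(458,203),(191,160)])
rows=[]
for n,l in o.items():
    im=cv2.imread(f"pics/{n}0.png"); T=[]
    for x,y in l:
        big=y>=0 and (x,y) in l[4:]
        w=25; c=im[y-w:y+w,x-w:x+w]; c=cv2.resize(c,(266,266),interpolation=cv2.INTER_CUBIC); c=cv2.convertScaleAbs(c,alpha=1.5,beta=25)
        for k in range(0,50,10): cv2.putText(c,str(x-w+k),(int(k*5.32),10),0,.3,(0,255,0)); cv2.putText(c,str(y-w+k),(0,int(k*5.32)+3),0,.3,(0,255,0)); cv2.line(c,(int(k*5.32),12),(int(k*5.32),18),(0,255,0)); 
        T.append(c)
    rows+=[T]
for n,T in zip(o,rows): cv2.imwrite(f"pics/z_{n}.png",np.vstack([np.hstack(T[:3]),np.hstack(T[3:])]))
E
```

```text
(no output)
```

View pics/z_scene.png

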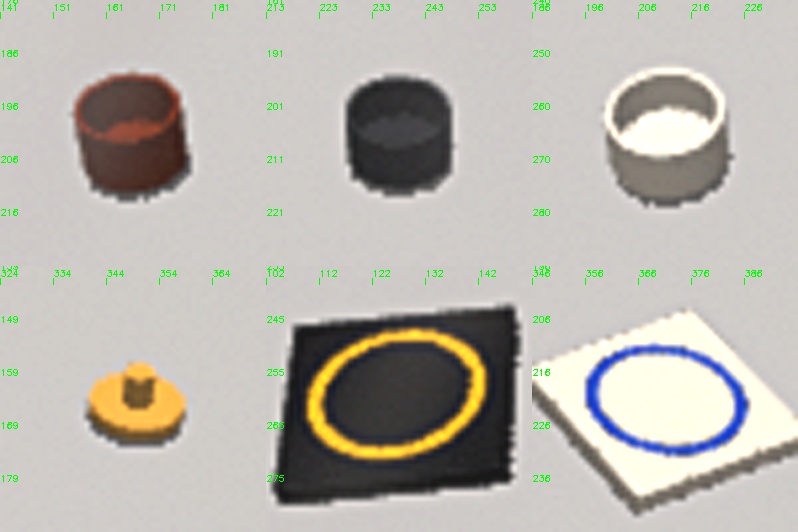

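View pics/z_top.png

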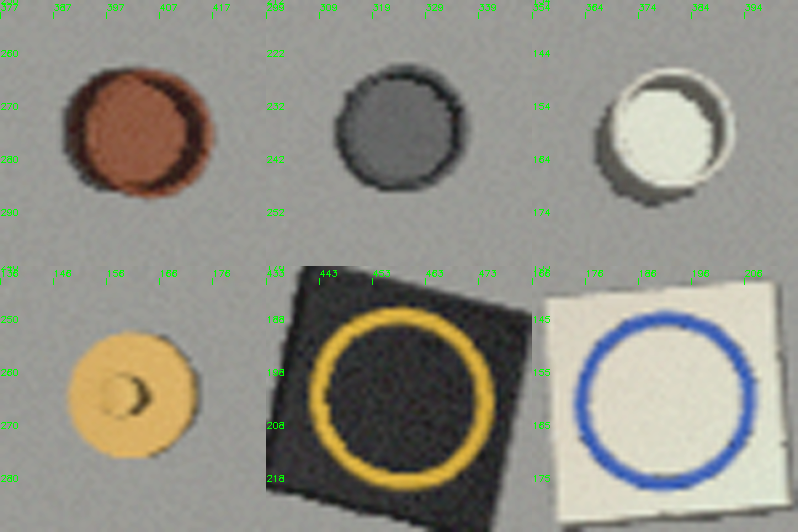

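The zooms show rim and ring centres clearly in both views. Next I'll triangulate them.

```bash
python3 - <<'E'
from h import *
s,t=cal("scene"),cal("top")
D=dict(brown=((164.7,195.7),(404.5,274.5)),grey=((237.7,201.2),(324.7,235.5)),white=((210.6,260.7),(380.2,157.8)),disc=((349.4,164.2),(160.3,263.9)),knob=((349.5,158.5),(158.5,263.8)),black=((126.2,258.8),(458.3,202.6)),pale=((371.1,220.9),(190.7,160.1)))
zz=dict(brown=.044,grey=.038,white=.038,disc=.014,knob=.036,black=.014,pale=.014)
for k,(a,b) in D.items():
    z=zz[k]
    print(k,np.round(tri(s,a,t,b),4),np.round(plane(s,a,z),4)[:2],np.round(plane(t,b,z),4)[:2])
for k,p in dict(bottle=(287,125),beaker=(92,197),weight=(241,222)).items(): print(k,np.round(plane(t,p,dict(bottle=.11,beaker=0,weight=.046)[k]),3))
w=cal("wrist"); st=env.state(); R=np.array(st["orientation"]); 
print(w[0],(R.T@((-w[1].T@w[2]).ravel()-st["tcp_pos"])).round(4),(w[1]@R).round(3))
E
```

```text
brown [ 0.3459 -0.292   0.0439] [ 0.3461 -0.2918] [ 0.3458 -0.2922]
grey [ 0.4386 -0.1011  0.0382] [ 0.4385 -0.1007] [ 0.4385 -0.1015]
white [ 0.6317 -0.2399  0.0369] [ 0.6329 -0.2397] [ 0.6313 -0.2403]
disc [0.368  0.3005 0.0124] [0.3698 0.2997] [0.3679 0.2998]
knob [0.3685 0.2985 0.0361] [0.3684 0.2983] [0.3686 0.2989]
black [ 0.5237 -0.4397  0.0135] [ 0.5247 -0.4391] [ 0.5234 -0.4403]
pale [0.6274 0.233  0.0123] [0.629  0.2326] [0.6268 0.232 ]
bottle [ 0.693 -0.007  0.11 ]
beaker [0.534 0.48  0.   ]
weight [0.47  0.101 0.046]
[[327.26413582   0.         283.66350693]
 [  0.         327.26413582 206.07622272]
 [  0.           0.           1.        ]] [ 0.0651 -0.0014 -0.1218] [[-0.     1.    -0.001]
 [-0.965 -0.    -0.261]
 [-0.261  0.001  0.965]]
```
Heights agree within 2mm; consistent. Positions good to ~2mm. Need: grip centers piece along closing axis; along the other axis uncertain 2mm. Tolerances: nesting play 4 mm; 14 mm tile. Good. But refine with wrist camera before nesting.

Units first: shifts go in units of 50 mm and turns go in units of 2 degrees. So -0.25 m is -5, 0.03 m is 0.6.

```bash
cat >> h.py <<'E'
def to(x,y,z):
    s=env.state(); R=np.array(s["orientation"]); d=R.T@(np.array([x,y,z])-s["tcp_pos"]); print("t",round(s["t"],2),"tcp",np.round(s["tcp_pos"],4),"d",np.round(d,4),"w",round(s["width"],3),"f",np.round(s["force"],1))
E
echo '[[1, 0.66, -0.64, 0, 0], [1, 1.3, -1.28, 0, 0], [1, 1.94, -1.92, 0, 0], [1, 2.6, -2.56, 0.2, 0], [1, 3.24, -3.18, 0.4, 0], [1, 3.9, -3.8, 0.6, 0], [1, 4.54, -4.44, 0.8, 0], [1, 5.1, -5, 1, 0]]' | python3 jog.py 40
echo '[[1, 0.08, -0.08, 0.4, 0], [1, 0.08, -0.08, 1, 0], [1, 0.08, -0.08, 1, 0], [1, 0.08, -0.08, 1, 0], [1, 0.08, -0.08, 1, 0]]' | python3 jog.py
python3 -c "
from h import *
to(.3459,-.292,.03); to(.5237,-.4397,.15)
c=cal('wrist');im=snap('wrist','w1')
print(proj(c,(.3459,-.292,.044)),proj(c,(.3459,-.292,0)))"
```

```text
t: 0.77
tcp_pos: [0.329, -0.3196, 0.2068]
orientation: [[0.967, 0.256, 0.0], [0.256, -0.967, -0.0], [0.0, 0.0, -1.0]]
force: [0.7, -1.1, -0.1]
width: 0.997
gripper_force: 0.0
t: 1.18
tcp_pos: [0.3314, -0.3171, 0.1578]
orientation: [[0.967, 0.256, 0.0], [0.256, -0.967, -0.0], [0.0, 0.0, -1.0]]
force: [0.3, -0.1, 1.5]
width: 1.0
gripper_force: 0.0
t 1.18 tcp [ 0.3314 -0.3171  0.1578] d [ 0.0204 -0.0205  0.1278] w 1.0 f [ 0.3 -0.1  1.5]
t 1.18 tcp [ 0.3314 -0.3171  0.1578] d [0.1544 0.1678 0.0078] w 1.0 f [ 0.3 -0.1  1.5]
[257.26751854 180.93964914] [261.20004106 171.39837013]
```

View pics/w1.png

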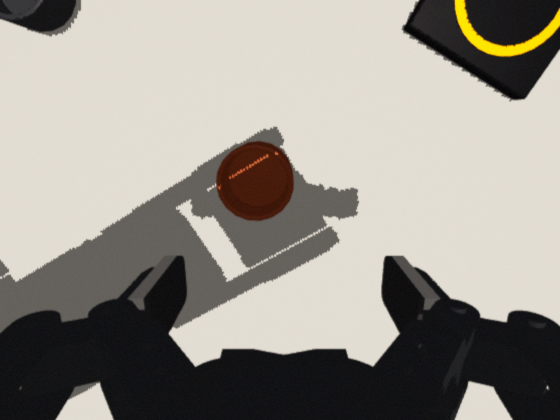

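The rim centre is at about (255,181) against a predicted (257,181), so they agree to 1–2 mm. Descending to grip.

In the tool's units: 0.1278 m is 2.556, -0.0205 m is -0.41.

```bash
echo '[[1, 0.408, -0.41, 0, 0], [1, 0.408, -0.41, 0.6, 0], [1, 0.408, -0.41, 1.2, 0], [1, 0.408, -0.41, 1.8, 0], [1, 0.408, -0.41, 2.3, 0], [1, 0.408, -0.41, 2.556, 0], [1, 0.408, -0.41, 2.556, 0], [1, 0.408, -0.41, 2.556, 0]]' | python3 jog.py 
python3 -c "
from h import *
to(.3459,-.292,.03)"
echo '[[0, 0, 0, 0, 0], [0, 0, 0, 0, 0], [0, 0, 0, 0, 0], [0, 0, 0, 0, 0], [0, 0, 0, 0, 0], [0, 0, 0, 0, 0], [0, 0, 0, 0, 0], [0, 0, 0, 0, 0]]' | python3 jog.py 40
echo '[[0, 0, 0, -0.2, 0], [0, 0, 0, -0.4, 0], [0, 0, 0, -0.8, 0], [0, 0, 0, -1.4, 0], [0, 0, 0, -2, 0], [0, 0, 0, -2.4, 0], [0, 0, 0, -2.4, 0], [0, 0, 0, -2.4, 0]]' | python3 jog.py
python3 -c "
from h import *
to(.5237,-.4397,.044)
snap('wrist','w2')"
```

```text
t: 1.9
tcp_pos: [0.346, -0.2923, 0.0299]
orientation: [[0.967, 0.256, 0.0], [0.256, -0.967, -0.0], [0.0, 0.0, -1.0]]
force: [-0.9, -0.4, 1.1]
width: 1.0
gripper_force: 0.0
t 1.9 tcp [ 0.346  -0.2923  0.0299] d [-0.     -0.0003 -0.0001] w 1.0 f [-0.9 -0.4  1.1]
t: 2.57
tcp_pos: [0.3465, -0.2922, 0.031]
orientation: [[0.967, 0.257, 0.002], [0.257, -0.967, -0.002], [0.002, 0.002, -1.0]]
force: [-2.3, 0.2, 12.2]
width: 0.669
gripper_force: 40.3
t: 3.23
tcp_pos: [0.3464, -0.2919, 0.1511]
orientation: [[0.966, 0.257, 0.003], [0.257, -0.966, -0.003], [0.002, 0.003, -1.0]]
force: [-0.8, 0.1, -2.3]
width: 0.669
gripper_force: 43.6
t 3.23 tcp [ 0.3464 -0.2919  0.1511] d [0.1332 0.188  0.1081] w 0.669 f [-0.8  0.1 -2.3]
```

View pics/w2.png

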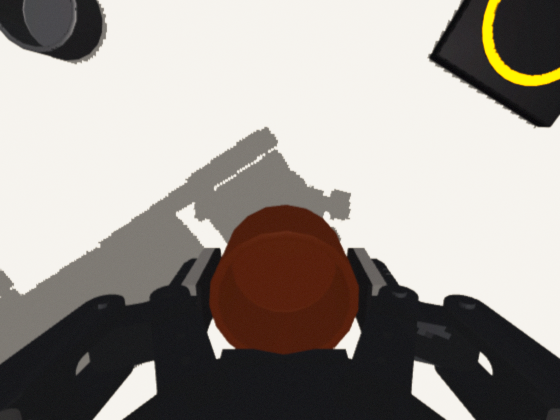

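Brown is held squarely between the pads, spanning x 210–357 around the image centre of 284. Carrying it to the black tile.

In the tool's units: 0.188 m is 3.76, 0.1332 m is 2.664.

```bash
echo '[[0, 0.34, 0.46, 0, 0], [0, 0.74, 1.02, 0, 0], [0, 1.14, 1.6, 0, 0], [0, 1.54, 2.16, 0, 0], [0, 1.94, 2.74, 0, 0], [0, 2.34, 3.3, 0, 0], [0, 2.664, 3.76, 0, 0], [0, 2.664, 3.76, 0, 0]]' | python3 jog.py
echo '[[0, 0, 0, 0.4, 0], [0, 0, 0, 1, 0], [0, 0, 0, 1.6, 0], [0, 0, 0, 1.8, 0], [0, 0, 0, 1.96, 0], [0, 0, 0, 2.02, 0], [0, 0, 0, 2.02, 0], [0, 0, 0, 2.02, 0]]' | python3 jog.py
python3 -c "
from h import *
to(.5237,-.4397,.044)"
```

```text
t: 3.95
tcp_pos: [0.5261, -0.4417, 0.1475]
orientation: [[0.966, 0.257, 0.002], [0.257, -0.966, -0.002], [0.001, 0.002, -1.0]]
force: [-0.5, -0.0, -0.8]
width: 0.665
gripper_force: 43.7
t: 4.62
tcp_pos: [0.5234, -0.4395, 0.0495]
orientation: [[0.966, 0.257, 0.001], [0.257, -0.966, -0.001], [0.001, 0.001, -1.0]]
force: [0.3, -0.1, -1.4]
width: 0.671
gripper_force: 43.7
t 4.62 tcp [ 0.5234 -0.4395  0.0495] d [0.0002 0.0003 0.0055] w 0.671 f [ 0.3 -0.1 -1.4]
```

In the tool's units: 0.0045 m is 0.09, 0.004 m is 0.08.

```bash
echo '[[0, 0, 0, 0.02, 0], [0, 0, 0, 0.04, 0], [0, 0, 0, 0.06, 0], [0, 0, 0, 0.07, 0], [0, 0, 0, 0.08, 0], [0, 0, 0, 0.09, 0], [0, 0, 0, 0.09, 0], [0, 0, 0, 0.09, 0]]' | python3 jog.py
echo '[[0, 0, 0, 0.01, 0], [0, 0, 0, 0.01, 0], [0, 0, 0, 0.01, 0]]' | python3 jog.py
```

```text
t: 5.28
tcp_pos: [0.523, -0.4391, 0.0452]
orientation: [[0.966, 0.257, 0.0], [0.257, -0.966, -0.0], [0.0, 0.0, -1.0]]
force: [-3.3, 1.6, 7.3]
width: 0.671
gripper_force: 44.6
t: 5.53
tcp_pos: [0.523, -0.4391, 0.0451]
orientation: [[0.966, 0.257, 0.0], [0.257, -0.966, -0.0], [0.0, 0.0, -1.0]]
force: [-3.5, 3.7, 12.1]
width: 0.67
gripper_force: 44.9
```

The pot is on the tile: 12 N upward at TCP 0.045. I'll release it and rise straight up.

In the tool's units: -0.14 m is -2.8, -0.12 m is -2.4.

```bash
echo '[[0.7, 0, 0, 0, 0], [0.74, 0, 0, 0, 0], [0.8, 0, 0, 0, 0], [0.9, 0, 0, 0, 0], [1, 0, 0, 0, 0], [1, 0, 0, 0, 0], [1, 0, 0, 0, 0]]' | python3 jog.py
echo '[[1, 0, 0, -0.2, 0], [1, 0, 0, -0.6, 0], [1, 0, 0, -1.2, 0], [1, 0, 0, -1.8, 0], [1, 0, 0, -2.4, 0], [1, 0, 0, -2.8, 0], [1, 0, 0, -2.8, 0]]' | python3 jog.py
echo '[[1, -0.6, 0, 0, 0], [1, -1.2, 0, 0, 0], [1, -1.2, 0, 0, 0], [1, -1.2, 0, 0, 0]]' | python3 jog.py
python3 -c "
from h import *
to(.4386,-.1011,.15)
c=cal('wrist');im=snap('wrist','w3')
print(proj(c,(.523,-.4391,.058)),proj(c,(.5237,-.4397,.014)))"
```

```text
t: 6.12
tcp_pos: [0.5227, -0.4389, 0.0431]
orientation: [[0.966, 0.257, -0.0], [0.257, -0.966, 0.0], [-0.0, -0.0, -1.0]]
force: [0.5, 0.8, 0.8]
width: 1.002
gripper_force: 0.0
t: 6.7
tcp_pos: [0.525, -0.4409, 0.1897]
orientation: [[0.966, 0.257, 0.007], [0.257, -0.966, -0.006], [0.005, 0.008, -1.0]]
force: [1.0, -0.2, 0.2]
width: 1.001
gripper_force: 0.0
t: 7.03
tcp_pos: [0.4635, -0.4545, 0.1833]
orientation: [[0.967, 0.255, -0.0], [0.255, -0.967, 0.001], [-0.0, -0.001, -1.0]]
force: [0.2, 0.6, 0.5]
width: 1.0
gripper_force: 0.0
t 7.03 tcp [ 0.4635 -0.4545  0.1833] d [ 0.066  -0.348   0.0335] w 1.0 f [0.2 0.6 0.5]
[285.8256436  122.64306679] [286.37530337 121.25015539]
```

View pics/w3.png

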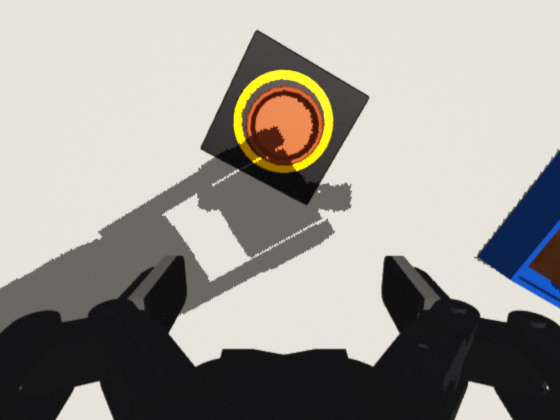

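Brown stands in the ring: rim centre (285.5,126), ring centre (283.5,121.5), so it is about 4 mm off centre. I'll go to grey with the same wrist-view geometry and measure both rims with an ellipse fit.

In the tool's units: -0.31 m is -6.2, -0.275 m is -5.5.

```bash
echo '[[1, 0.02, -0.7, 0, 0], [1, 0.04, -1.5, 0, 0], [1, 0.06, -2.3, 0, 0], [1, 0.06, -3.1, 0, 0], [1, 0.08, -3.9, 0, 0], [1, 0.08, -4.7, 0, 0], [1, 0.1, -5.5, 0, 0], [1, 0.11, -6.2, 0, 0]]' | python3 jog.py
echo '[[1, 0.02, -0.76, 0, 0], [1, 0.02, -0.76, 0, 0], [1, 0.02, -0.76, 0, 0], [1, 0.02, -0.76, 0, 0], [1, 0.02, -0.76, 0, 0]]' | python3 jog.py
cat >> h.py <<'E'
def fitmask(m,p,r=60):
    k=np.zeros_like(m); cv2.circle(k,tuple(int(v) for v in p),r,255,-1); m=cv2.morphologyEx(m&k,cv2.MORPH_OPEN,np.ones((3,3)))
    c=max(cv2.findContours(m,0,1)[0],key=cv2.contourArea); return cv2.fitEllipse(cv2.convexHull(c))
E
python3 -c "
from h import *
to(.4386,-.1011,.03)
c=cal('wrist');im=snap('wrist','w4')
p=proj(c,(.4386,-.1011,.038));print('pred',p)
print(fitmask((im.max(2)<110).astype(np.uint8)*255,p))
im3=cv2.imread('pics/w3.png').astype(int); b,g,r=im3[...,0],im3[...,1],im3[...,2]
print(im3[126,290],im3[86:90,285].tolist())
m=((r>1.4*b)&(g<.75*r)).astype(np.uint8)*255
print(fitmask(m,(285,126),60))"
```

```text
t: 7.75
tcp_pos: [0.3903, -0.1509, 0.1834]
orientation: [[0.966, 0.258, 0.0], [0.258, -0.966, 0.0], [0.0, -0.0, -1.0]]
force: [0.5, 1.0, 0.4]
width: 1.002
gripper_force: 0.0
t: 8.17
tcp_pos: [0.3828, -0.117, 0.1835]
orientation: [[0.966, 0.257, 0.001], [0.257, -0.966, -0.0], [0.001, 0.001, -1.0]]
force: [-0.0, -0.3, 0.8]
width: 1.002
gripper_force: 0.0
t 8.17 tcp [ 0.3828 -0.117   0.1835] d [ 0.0578 -0.0011  0.1536] w 1.002 f [-0.  -0.3  0.8]
pred [283.78601772 127.10251866]
((275.1451416015625, 140.44053649902344), (91.84900665283203, 96.79390716552734), 141.40216064453125)
[ 87 140 237] [[44, 78, 174], [52, 101, 209], [61, 110, 219], [54, 98, 205]]
((281.1241760253906, 129.17127990722656), (79.97537994384766, 90.39141845703125), 31.454166412353516)
```

View pics/w4.png

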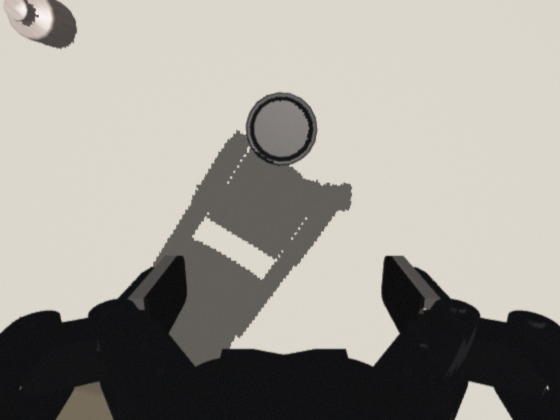

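The grey rim is centred at about (281.5,129), predicted (283.8,127): about 1.5 mm toward −x in the tool frame. The automatic masks were spoiled by the shadow, so I'm using my pixel readings. Grasping it now.

In the tool's units: 0.1535 m is 3.07, 0.0565 m is 1.13.

```bash
echo '[[1, 0.6, -0.02, 0.4, 0], [1, 1.13, -0.02, 1, 0], [1, 1.13, -0.02, 1.6, 0], [1, 1.13, -0.02, 2.2, 0], [1, 1.13, -0.02, 2.8, 0], [1, 1.13, -0.02, 3.07, 0], [1, 1.13, -0.02, 3.07, 0], [1, 1.13, -0.02, 3.07, 0]]' | python3 jog.py
python3 -c "
from h import *
to(.4372,-.1015,.03)"
echo '[[0, 0, 0, 0, 0], [0, 0, 0, 0, 0], [0, 0, 0, 0, 0], [0, 0, 0, 0, 0], [0, 0, 0, 0, 0], [0, 0, 0, 0, 0], [0, 0, 0, 0, 0], [0, 0, 0, 0, 0]]' | python3 jog.py 40
echo '[[0, 0, 0, -0.2, 0], [0, 0, 0, -0.4, 0], [0, 0, 0, -0.8, 0], [0, 0, 0, -1.4, 0], [0, 0, 0, -2, 0], [0, 0, 0, -2.6, 0], [0, 0, 0, -3, 0], [0, 0, 0, -3, 0]]' | python3 jog.py
python3 -c "
from h import *
to(.5205,-.4398,.15);snap('wrist','w5')"
```

```text
t: 8.88
tcp_pos: [0.4358, -0.1015, 0.029]
orientation: [[0.967, 0.255, -0.002], [0.255, -0.967, 0.001], [-0.002, -0.001, -1.0]]
force: [0.0, -0.8, -0.3]
width: 0.999
gripper_force: 0.0
t 8.88 tcp [ 0.4358 -0.1015  0.029 ] d [ 0.0014  0.0003 -0.001 ] w 0.999 f [ 0.  -0.8 -0.3]
t: 9.55
tcp_pos: [0.4371, -0.1013, 0.0313]
orientation: [[0.966, 0.257, 0.003], [0.257, -0.966, -0.001], [0.003, 0.002, -1.0]]
force: [-0.9, -1.9, 5.6]
width: 0.656
gripper_force: 41.3
t: 10.22
tcp_pos: [0.4385, -0.1014, 0.1849]
orientation: [[0.966, 0.257, 0.009], [0.257, -0.966, -0.002], [0.008, 0.004, -1.0]]
force: [0.7, 0.5, -0.9]
width: 0.663
gripper_force: 43.5
t 10.22 tcp [ 0.4385 -0.1014  0.1849] d [-0.008   0.348   0.0364] w 0.663 f [ 0.7  0.5 -0.9]
```

View pics/w5.png

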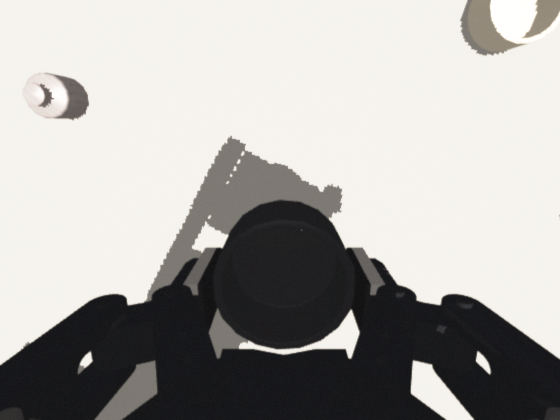

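Grey is held, centred at about x 284. Carrying it above brown.

In the tool's units: 0.3 m is 6, 0.27 m is 5.4.

```bash
echo '[[0, 0, 0.6, 0, 0], [0, 0, 1.4, 0, 0], [0, -0.02, 2.2, 0, 0], [0, -0.04, 3, 0, 0], [0, -0.08, 3.8, 0, 0], [0, -0.1, 4.6, 0, 0], [0, -0.12, 5.4, 0, 0], [0, -0.12, 6, 0, 0]]' | python3 jog.py
echo '[[0, -0.02, 0.6, 0.2, 0], [0, -0.04, 0.9, 0.6, 0], [0, -0.04, 0.96, 1, 0], [0, -0.04, 0.96, 1.2, 0], [0, -0.04, 0.96, 1.2, 0], [0, -0.04, 0.96, 1.2, 0], [0, -0.04, 0.96, 1.2, 0]]' | python3 jog.py
python3 -c "
from h import *
to(.5205,-.4398,.092)"
```

```text
t: 10.93
tcp_pos: [0.5069, -0.3949, 0.1786]
orientation: [[0.967, 0.256, -0.001], [0.256, -0.967, 0.0], [-0.001, -0.001, -1.0]]
force: [0.7, 0.6, -1.3]
width: 0.661
gripper_force: 43.4
t: 11.52
tcp_pos: [0.518, -0.4387, 0.1205]
orientation: [[0.966, 0.258, 0.0], [0.258, -0.966, -0.0], [0.0, 0.0, -1.0]]
force: [-0.3, -0.7, -0.2]
width: 0.659
gripper_force: 43.4
t 11.52 tcp [ 0.518  -0.4387  0.1205] d [0.0021 0.0017 0.0285] w 0.659 f [-0.3 -0.7 -0.2]
```

In the tool's units: 0.033 m is 0.66, 0.031 m is 0.62.

```bash
echo '[[0, 0.042, 0.034, 0.16, 0], [0, 0.042, 0.034, 0.32, 0], [0, 0.042, 0.034, 0.44, 0], [0, 0.042, 0.034, 0.52, 0], [0, 0.042, 0.034, 0.58, 0], [0, 0.042, 0.034, 0.62, 0], [0, 0.042, 0.034, 0.66, 0], [0, 0.042, 0.034, 0.66, 0]]' | python3 jog.py
python3 -c "
from h import *
to(.5205,-.4398,.083)"
```

```text
t: 12.18
tcp_pos: [0.52, -0.4402, 0.0864]
orientation: [[0.966, 0.257, -0.0], [0.257, -0.966, 0.0], [-0.0, -0.0, -1.0]]
force: [-0.4, 0.1, -0.9]
width: 0.654
gripper_force: 43.4
t 12.18 tcp [ 0.52   -0.4402  0.0864] d [ 0.0006 -0.0003  0.0034] w 0.654 f [-0.4  0.1 -0.9]
```

At TCP 0.0864 there is no contact force, so the foot is inside the mouth. Lowering the rest of the way.

In the tool's units: 0.0038 m is 0.076, 0.0034 m is 0.068.

```bash
echo '[[0, 0, 0, 0.016, 0], [0, 0, 0, 0.032, 0], [0, 0, 0, 0.048, 0], [0, 0, 0, 0.06, 0], [0, 0, 0, 0.068, 0], [0, 0, 0, 0.076, 0], [0, 0, 0, 0.076, 0], [0, 0, 0, 0.076, 0]]' | python3 jog.py
```

```text
t: 12.85
tcp_pos: [0.5202, -0.4404, 0.0834]
orientation: [[0.966, 0.257, 0.0], [0.257, -0.966, -0.0], [0.0, 0.0, -1.0]]
force: [-1.4, 0.9, 3.7]
width: 0.657
gripper_force: 43.9
```

In the tool's units: 0.0005 m is 0.01.

```bash
echo '[[0, 0, 0, 0.01, 0], [0, 0, 0, 0.01, 0], [0.7, 0, 0, 0.01, 0], [0.74, 0, 0, 0.01, 0], [0.8, 0, 0, 0.01, 0], [0.9, 0, 0, 0.01, 0], [1, 0, 0, 0.01, 0], [1, 0, 0, 0.01, 0]]' | python3 jog.py
echo '[[1, 0, 0, 0, 0], [1, 0, 0, -0.2, 0], [1, 0, 0, -0.6, 0], [1, 0, 0, -1.2, 0], [1, 0, 0, -1.8, 0], [1, 0, 0, -2.2, 0], [1, 0, 0, -2.2, 0]]' | python3 jog.py
echo '[[1, -0.6, 0, 0, 0], [1, -1.2, 0, 0, 0], [1, -1.2, 0, 0, 0], [1, -1.2, 0, 0, 0]]' | python3 jog.py
python3 -c "
from h import *
to(.6317,-.2399,.15)
c=cal('wrist');im=snap('wrist','w6')
for z in(.09,.058): print(proj(c,(.5205,-.4398,z)))"
```

```text
t: 13.52
tcp_pos: [0.5201, -0.4403, 0.0823]
orientation: [[0.966, 0.257, -0.0], [0.257, -0.966, 0.0], [-0.0, -0.0, -1.0]]
force: [0.1, 1.1, 0.0]
width: 0.998
gripper_force: 0.0
t: 14.1
tcp_pos: [0.5224, -0.4423, 0.1989]
orientation: [[0.966, 0.257, 0.007], [0.257, -0.966, -0.006], [0.005, 0.008, -1.0]]
force: [1.0, 0.3, 1.3]
width: 0.994
gripper_force: 0.0
t: 14.43
tcp_pos: [0.4609, -0.456, 0.1926]
orientation: [[0.967, 0.255, -0.0], [0.255, -0.967, 0.0], [-0.0, -0.001, -1.0]]
force: [-0.6, 0.6, -0.4]
width: 1.0
gripper_force: 0.0
t 14.43 tcp [ 0.4609 -0.456   0.1926] d [ 0.2202 -0.1654  0.0426] w 1.0 f [-0.6  0.6 -0.4]
[284.95264742 122.74941705]
[284.78169624 122.10833969]
```

View pics/w6.png

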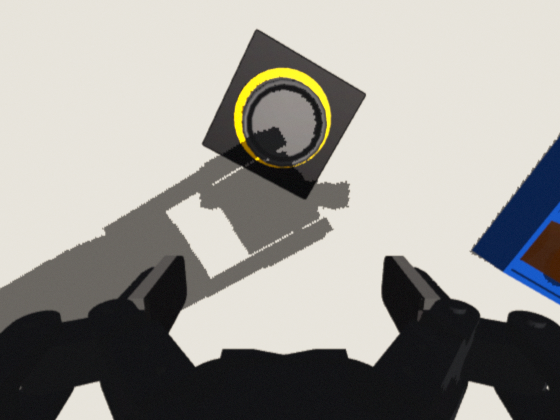

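The grey rim is at (285.5,122), predicted (285,122.7). It looks round and level, nested and centred. On to the cover.

```bash
echo '[[1, 0.04, -0.7, 0, 0], [1, 0.1, -1.5, 0, 0], [1, 0.14, -2.3, 0, 0], [1, 0.18, -3.1, 0, 0], [1, 0.24, -3.9, 0, 0], [1, 0.28, -4.7, 0, 0], [1, 0.32, -5.5, 0, 0], [1, 0.36, -6.2, 0, 0]]' | python3 jog.py
echo '[[1, 0.04, -0.7, 0, 0], [1, 0.1, -1.5, 0, 0], [1, 0.14, -2.3, 0, 0], [1, 0.18, -3.1, 0, 0], [1, 0.24, -3.9, 0, 0], [1, 0.28, -4.7, 0, 0], [1, 0.32, -5.5, 0, 0], [1, 0.36, -6.2, 0, 0]]' | python3 jog.py
echo '[[0.7, 0.08, -0.7, 0, 0], [0.7, 0.14, -1.5, 0, 0], [0.7, 0.16, -2.3, 0, 0], [0.7, 0.17, -2.68, 0, 0], [0.7, 0.17, -2.68, 0, 0], [0.7, 0.17, -2.68, 0, 0], [0.7, 0.17, -2.68, 0, 0]]' | python3 jog.py
python3 -c "
from h import *
to(.3683,.2992,.036);print(env.state()['joints'])
c=cal('wrist');im=snap('wrist','w7')
for z in(.014,.036): print(proj(c,(.3683,.2992,z)))"
```

```text
t: 15.15
tcp_pos: [0.3998, -0.1491, 0.1926]
orientation: [[0.966, 0.258, 0.0], [0.258, -0.966, 0.0], [0.0, -0.0, -1.0]]
force: [0.0, 0.0, -0.8]
width: 1.001
gripper_force: 0.0
t: 15.82
tcp_pos: [0.3373, 0.1557, 0.1929]
orientation: [[0.966, 0.258, 0.001], [0.258, -0.966, 0.001], [0.001, -0.001, -1.0]]
force: [0.9, -0.3, -0.4]
width: 1.003
gripper_force: 0.0
t: 16.4
tcp_pos: [0.3112, 0.2845, 0.1924]
orientation: [[0.966, 0.258, -0.0], [0.258, -0.966, -0.0], [-0.0, 0.0, -1.0]]
force: [-0.6, 0.6, -0.9]
width: 0.704
gripper_force: 0.0
t 16.4 tcp [0.3112 0.2845 0.1924] d [0.059  0.0004 0.1563] w 0.704 f [-0.6  0.6 -0.9]
[ 4.08139921e+01  1.23786229e+01  1.20749679e+02 -8.37870162e-03
  4.69044153e+01  1.15869578e+02]
[285.50373824 124.644839  ]
[285.67726847 125.20678688]
```

View pics/w7.png

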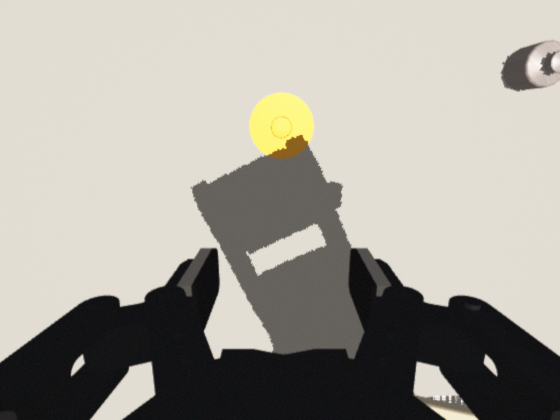

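The cover's knob is at (281.5,126.5), predicted (285.6,125). I'll shift about −1.2 mm in tool x and −2 mm in tool y, then grasp the knob.

In the tool's units: 0.0578 m is 1.156, -0.002 m is -0.04.

```bash
echo '[[0.7, 0.6, -0.04, 0.6, 0], [0.7, 1.156, -0.04, 1.2, 0], [0.7, 1.156, -0.04, 1.8, 0], [0.7, 1.156, -0.04, 2.4, 0], [0.7, 1.156, -0.04, 2.9, 0], [0.7, 1.156, -0.04, 3.1, 0], [0.7, 1.156, -0.04, 3.136, 0], [0.7, 1.156, -0.04, 3.136, 0]]' | python3 jog.py
echo '[[0.6, 0, 0, 0, 0], [0.5, 0, 0, 0, 0], [0.4, 0, 0, 0, 0], [0.35, 0, 0, 0, 0]]' | python3 jog.py
python3 -c "
from h import *
to(.3683,.2992,.036)"
echo '[[0.3, 0, 0, 0, 0], [0.25, 0, 0, 0, 0], [0.2, 0, 0, 0, 0], [0, 0, 0, 0, 0], [0, 0, 0, 0, 0], [0, 0, 0, 0, 0], [0, 0, 0, 0, 0], [0, 0, 0, 0, 0]]' | python3 jog.py 30
```

```text
t: 17.12
tcp_pos: [0.367, 0.3006, 0.0357]
orientation: [[0.967, 0.256, -0.001], [0.256, -0.967, -0.001], [-0.001, 0.0, -1.0]]
force: [0.6, -0.2, -0.3]
width: 0.698
gripper_force: 0.0
t: 17.45
tcp_pos: [0.3674, 0.3017, 0.0368]
orientation: [[0.966, 0.257, 0.002], [0.257, -0.966, 0.001], [0.002, -0.001, -1.0]]
force: [-0.6, -0.8, -0.5]
width: 0.351
gripper_force: 0.0
t 17.45 tcp [0.3674 0.3017 0.0368] d [0.0003 0.0026 0.0008] w 0.351 f [-0.6 -0.8 -0.5]
t: 18.12
tcp_pos: [0.3669, 0.3013, 0.036]
orientation: [[0.966, 0.257, 0.0], [0.257, -0.966, 0.0], [0.0, -0.0, -1.0]]
force: [-1.9, 0.7, 5.6]
width: 0.185
gripper_force: 29.1
```

```bash
echo '[[0, 0, 0, -0.2, 0], [0, 0, 0, -0.4, 0], [0, 0, 0, -0.8, 0], [0, 0, 0, -1.4, 0], [0, 0, 0, -2, 0], [0, 0, 0, -2.6, 0], [0, 0, 0, -3.1, 0], [0, 0, 0, -3.1, 0]]' | python3 jog.py
echo '[[0, -0.04, 0.6, 0, 0], [0, -0.08, 1.3, 0, 0], [0, -0.12, 2, 0, 0], [0, -0.16, 2.8, 0, 0], [0, -0.2, 3.6, 0, 0], [0, -0.24, 4.4, 0, 0], [0, -0.28, 5.2, 0, 0], [0, -0.32, 5.8, 0, 0]]' | python3 jog.py
echo '[[0, -0.04, 0.7, 0, 0], [0, -0.08, 1.5, 0, 0], [0, -0.12, 2.3, 0, 0], [0, -0.16, 3.1, 0, 0], [0, -0.2, 3.9, 0, 0], [0, -0.24, 4.7, 0, 0], [0, -0.28, 5.3, 0, 0], [0, -0.32, 5.8, 0, 0]]' | python3 jog.py
echo '[[0, -0.04, 0.7, 0, 0], [0, -0.12, 1.5, 0, 0], [0, -0.16, 2.3, 0, 0], [0, -0.2, 3, 0, 0], [0, -0.2, 3.4, 0, 0], [0, -0.2, 3.5, 0, 0], [0, -0.2, 3.5, 0, 0], [0, -0.2, 3.5, 0, 0]]' | python3 jog.py
python3 -c "
from h import *
to(.5203,-.4402,.13)
c=cal('wrist');snap('wrist','w8')
print(proj(c,(.5203,-.4402,.09)))"
```

```text
t: 18.78
tcp_pos: [0.369, 0.3029, 0.1962]
orientation: [[0.966, 0.257, 0.007], [0.257, -0.966, 0.006], [0.008, -0.004, -1.0]]
force: [1.7, 0.9, 0.3]
width: 0.184
gripper_force: 29.4
t: 19.45
tcp_pos: [0.4257, 0.0143, 0.1909]
orientation: [[0.967, 0.256, 0.0], [0.256, -0.967, -0.0], [0.0, 0.0, -1.0]]
force: [1.0, 0.2, -1.1]
width: 0.185
gripper_force: 29.5
t: 20.12
tcp_pos: [0.4848, -0.2701, 0.1907]
orientation: [[0.967, 0.255, 0.0], [0.255, -0.967, -0.0], [0.0, 0.0, -1.0]]
force: [0.2, -0.7, -0.9]
width: 0.179
gripper_force: 29.5
t: 20.78
tcp_pos: [0.5195, -0.4381, 0.1901]
orientation: [[0.966, 0.257, -0.001], [0.257, -0.966, 0.002], [-0.001, -0.002, -1.0]]
force: [-0.7, 0.8, -0.5]
width: 0.185
gripper_force: 29.5
t 20.78 tcp [ 0.5195 -0.4381  0.1901] d [0.0003 0.0023 0.0601] w 0.185 f [-0.7  0.8 -0.5]
[288.85005519 212.52708191]
```

View pics/w8.png

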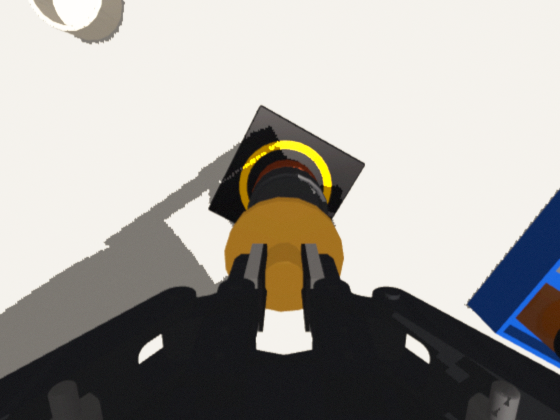

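The cover is held level and centred in the grip at (284,255), with the grey pot below at about x 287, as predicted. Lowering.

```bash
echo '[[0, 0.006, 0.044, 0.4, 0], [0, 0.006, 0.044, 0.8, 0], [0, 0.006, 0.044, 1.08, 0], [0, 0.006, 0.044, 1.18, 0], [0, 0.006, 0.044, 1.24, 0], [0, 0.006, 0.044, 1.28, 0], [0, 0.006, 0.044, 1.32, 0], [0, 0.006, 0.044, 1.32, 0]]' | python3 jog.py
python3 -c "
from h import *
to(.5203,-.4402,.12)"
```

```text
t: 21.5
tcp_pos: [0.5213, -0.4415, 0.1252]
orientation: [[0.966, 0.257, 0.001], [0.257, -0.966, -0.001], [0.0, 0.001, -1.0]]
force: [-0.6, 0.4, -0.2]
width: 0.184
gripper_force: 29.5
t 21.5 tcp [ 0.5213 -0.4415  0.1252] d [-0.0007 -0.0015  0.0052] w 0.184 f [-0.6  0.4 -0.2]
```

In the tool's units: 0.0045 m is 0.09, 0.004 m is 0.08.

```bash
echo '[[0, -0.014, -0.024, 0.02, 0], [0, -0.014, -0.024, 0.04, 0], [0, -0.014, -0.024, 0.06, 0], [0, -0.014, -0.024, 0.07, 0], [0, -0.014, -0.024, 0.08, 0], [0, -0.014, -0.024, 0.09, 0], [0, -0.014, -0.024, 0.09, 0]]' | python3 jog.py
python3 -c "
from h import *
to(.5203,-.4402,.12)"
```

```text
t: 22.08
tcp_pos: [0.5201, -0.4404, 0.1201]
orientation: [[0.966, 0.257, -0.0], [0.257, -0.966, -0.0], [-0.0, -0.0, -1.0]]
force: [-0.4, -0.3, -0.9]
width: 0.183
gripper_force: 29.6
t 22.08 tcp [ 0.5201 -0.4404  0.1201] d [ 0.0003 -0.0001  0.0001] w 0.183 f [-0.4 -0.3 -0.9]
```

```bash
echo '[[0, 0, 0, 0.006, 0], [0, 0, 0, 0.012, 0], [0, 0, 0, 0.018, 0], [0, 0, 0, 0.018, 0], [0, 0, 0, 0.018, 0]]' | python3 jog.py
python3 -c "
from h import *
to(.5203,-.4402,.12)"
```

```text
t: 22.5
tcp_pos: [0.5203, -0.4405, 0.12]
orientation: [[0.966, 0.257, 0.001], [0.257, -0.966, -0.0], [0.0, 0.001, -1.0]]
force: [-1.3, 0.2, 5.2]
width: 0.182
gripper_force: 30.0
t 22.5 tcp [ 0.5203 -0.4405  0.12  ] d [ 0.0001 -0.0003  0.    ] w 0.182 f [-1.3  0.2  5.2]
```

It made contact at exactly the seated height, 0.120. Releasing, then heading for white.

In the tool's units: -0.08 m is -1.6, -0.06 m is -1.2.

```bash
echo '[[0.22, 0, 0, 0, 0], [0.27, 0, 0, 0, 0], [0.35, 0, 0, 0, 0], [0.5, 0, 0, 0, 0], [0.6, 0, 0, 0, 0], [0.6, 0, 0, 0, 0]]' | python3 jog.py
echo '[[0.6, 0, 0, -0.2, 0], [0.6, 0, 0, -0.6, 0], [0.6, 0, 0, -1.2, 0], [0.6, 0, 0, -1.6, 0], [1, 0, 0, -1.6, 0], [1, 0, 0, -1.6, 0]]' | python3 jog.py
python3 -c "
from h import *
to(.5737,-.2553,.183)"
```

```text
t: 23.0
tcp_pos: [0.52, -0.4403, 0.1191]
orientation: [[0.966, 0.257, -0.0], [0.257, -0.966, 0.0], [-0.0, -0.0, -1.0]]
force: [-0.6, -0.2, -0.1]
width: 0.602
gripper_force: 0.0
t: 23.5
tcp_pos: [0.5208, -0.441, 0.2015]
orientation: [[0.966, 0.257, 0.003], [0.257, -0.966, -0.002], [0.002, 0.003, -1.0]]
force: [-0.5, -0.1, 0.1]
width: 0.857
gripper_force: 0.0
t 23.5 tcp [ 0.5208 -0.441   0.2015] d [ 0.0988 -0.1659  0.0182] w 0.857 f [-0.5 -0.1  0.1]
```

```bash
echo '[[1, 0.48, -0.5, 0, 0], [1, 1.02, -1.08, 0, 0], [1, 1.56, -1.64, 0, 0], [1, 2.1, -2.2, 0, 0], [1, 2.62, -2.76, 0, 0], [1, 3.15, -3.32, 0, 0], [1, 3.15, -3.32, 0.6, 0], [1, 3.15, -3.32, 1.2, 0]]' | python3 jog.py
echo '[[1, 0, 0, 0, 0], [1, 0, 0, 0, 0], [1, 0, 0, 0, 0]]' | python3 jog.py
python3 -c "
from h import *
to(.6302,-.2403,.03)"
```

```text
t: 24.17
tcp_pos: [0.6316, -0.2371, 0.1396]
orientation: [[0.965, 0.261, 0.003], [0.261, -0.965, -0.001], [0.003, 0.002, -1.0]]
force: [0.6, -0.5, -0.6]
width: 1.0
gripper_force: 0.0
t: 24.42
tcp_pos: [0.6297, -0.2399, 0.1397]
orientation: [[0.967, 0.256, -0.0], [0.256, -0.967, 0.0], [-0.0, -0.0, -1.0]]
force: [-0.8, -1.1, 0.1]
width: 1.003
gripper_force: 0.0
t 24.42 tcp [ 0.6297 -0.2399  0.1397] d [0.0005 0.0005 0.1097] w 1.003 f [-0.8 -1.1  0.1]
```

Units first: shifts go in units of 50 mm and turns go in units of 2 degrees. So 0.109 m is 2.18, 0.1 m is 2.

```bash
echo '[[1, 0, 0, 0.6, 0], [1, 0, 0, 1.2, 0], [1, 0, 0, 1.7, 0], [1, 0, 0, 2, 0], [1, 0, 0, 2.18, 0], [1, 0, 0, 2.18, 0], [1, 0, 0, 2.18, 0], [1, 0, 0, 2.18, 0]]' | python3 jog.py
echo '[[0, 0, 0, 0, 0], [0, 0, 0, 0, 0], [0, 0, 0, 0, 0], [0, 0, 0, 0, 0], [0, 0, 0, 0, 0], [0, 0, 0, 0, 0], [0, 0, 0, 0, 0], [0, 0, 0, 0, 0]]' | python3 jog.py 40
echo '[[0, 0, 0, -0.2, 0], [0, 0, 0, -0.4, 0], [0, 0, 0, -0.8, 0], [0, 0, 0, -1.4, 0], [0, 0, 0, -2, 0], [0, 0, 0, -2.8, 0], [0, 0, 0, -3.5, 0], [0, 0, 0, -3.5, 0]]' | python3 jog.py
python3 -c "
from h import *
to(.6274,.2325,.15);print(env.state()['joints'])"
```

```text
t: 25.08
tcp_pos: [0.6309, -0.2401, 0.0321]
orientation: [[0.966, 0.257, 0.003], [0.257, -0.966, -0.001], [0.002, 0.002, -1.0]]
force: [0.5, 0.0, -0.1]
width: 0.999
gripper_force: 0.0
t: 25.75
tcp_pos: [0.6304, -0.2397, 0.0318]
orientation: [[0.966, 0.257, 0.002], [0.257, -0.966, -0.001], [0.001, 0.001, -1.0]]
force: [-1.1, -0.3, 6.7]
width: 0.659
gripper_force: 42.0
t: 26.42
tcp_pos: [0.6336, -0.241, 0.2148]
orientation: [[0.966, 0.257, 0.013], [0.257, -0.966, -0.005], [0.011, 0.008, -1.0]]
force: [1.5, -1.2, -0.8]
width: 0.654
gripper_force: 43.5
t 26.42 tcp [ 0.6336 -0.241   0.2148] d [ 0.115  -0.4597  0.0623] w 0.654 f [ 1.5 -1.2 -0.8]
[-2.18302209e+01  3.04993351e+01  8.81934095e+01 -3.18978590e-04
  6.05225529e+01  5.32804017e+01]
```

```bash
echo '[[0, 0.14, -0.56, 0, 0], [0, 0.34, -1.3, 0, 0], [0, 0.54, -2.1, 0, 0], [0, 0.74, -2.9, 0, 0], [0, 0.94, -3.7, 0, 0], [0, 1.14, -4.5, 0, 0], [0, 1.34, -5.3, 0, 0], [0, 1.54, -6.1, 0, 0]]' | python3 jog.py
echo '[[0, 0.2, -0.8, 0, 0], [0, 0.4, -1.6, 0, 0], [0, 0.58, -2.3, 0, 0], [0, 0.72, -2.86, 0, 0], [0, 0.78, -3.1, 0, 0], [0, 0.78, -3.1, 0, 0], [0, 0.78, -3.1, 0.6, 0], [0, 0.78, -3.1, 1.2, 0]]' | python3 jog.py
echo '[[0, 0, 0, 0, 0], [0, 0, 0, 0, 0], [0, 0, 0, 0, 0]]' | python3 jog.py
python3 -c "
from h import *
to(.6274,.2325,.046)"
```

```text
t: 27.08
tcp_pos: [0.6251, 0.077, 0.2058]
orientation: [[0.966, 0.257, 0.0], [0.257, -0.966, 0.0], [0.0, 0.0, -1.0]]
force: [0.9, 0.2, -0.8]
width: 0.654
gripper_force: 43.4
t: 27.75
tcp_pos: [0.6251, 0.2345, 0.147]
orientation: [[0.966, 0.257, 0.005], [0.257, -0.966, 0.001], [0.005, 0.0, -1.0]]
force: [-0.3, 0.2, -2.5]
width: 0.647
gripper_force: 43.5
t: 28.0
tcp_pos: [0.6244, 0.2341, 0.1466]
orientation: [[0.967, 0.256, 0.001], [0.256, -0.967, 0.0], [0.001, 0.0, -1.0]]
force: [0.4, -0.5, -0.5]
width: 0.656
gripper_force: 43.7
t 28.0 tcp [0.6244 0.2341 0.1466] d [0.0024 0.0023 0.1006] w 0.656 f [ 0.4 -0.5 -0.5]
```

```bash
echo '[[0, 0.048, 0.046, 0.5, 0], [0, 0.048, 0.046, 1, 0], [0, 0.048, 0.046, 1.4, 0], [0, 0.048, 0.046, 1.7, 0], [0, 0.048, 0.046, 1.86, 0], [0, 0.048, 0.046, 1.92, 0], [0, 0.048, 0.046, 1.92, 0], [0, 0.048, 0.046, 1.92, 0]]' | python3 jog.py
echo '[[0, 0, 0, 0.02, 0], [0, 0, 0, 0.04, 0], [0, 0, 0, 0.06, 0], [0, 0, 0, 0.08, 0], [0, 0, 0, 0.09, 0], [0, 0, 0, 0.09, 0]]' | python3 jog.py
```

```text
t: 28.67
tcp_pos: [0.6274, 0.2336, 0.0506]
orientation: [[0.966, 0.257, 0.002], [0.257, -0.966, 0.001], [0.002, -0.0, -1.0]]
force: [-0.3, 0.1, -2.2]
width: 0.66
gripper_force: 43.7
t: 29.17
tcp_pos: [0.6268, 0.2334, 0.0458]
orientation: [[0.966, 0.257, 0.001], [0.257, -0.966, 0.0], [0.001, -0.0, -1.0]]
force: [-2.1, -0.3, 6.8]
width: 0.657
gripper_force: 44.5
```

White touched down at 0.0458. I'll release, back off clear of everything and check with the scene and top cameras.

In the tool's units: 0.0004 m is 0.008.

```bash
echo '[[0, 0, 0, 0.008, 0], [0.7, 0, 0, 0.008, 0], [0.74, 0, 0, 0.008, 0], [0.8, 0, 0, 0.008, 0], [0.9, 0, 0, 0.008, 0], [1, 0, 0, 0.008, 0], [1, 0, 0, 0.008, 0]]' | python3 jog.py
echo '[[1, 0, 0, -0.2, 0], [1, 0, 0, -0.6, 0], [1, 0, 0, -1.2, 0], [1, 0, 0, -2, 0], [1, 0, 0, -2.8, 0], [1, 0, 0, -3.4, 0], [1, 0, 0, -3.4, 0]]' | python3 jog.py
echo '[[1, -0.8, 0, 0, 0], [1, -1.6, 0, 0, 0], [1, -2.4, 0, 0, 0], [1, -3.2, 0, 0, 0], [1, -4, 0, 0, 0], [1, -4, 0, 0, 0]]' | python3 jog.py
python3 - <<'E'
from h import *
to(.6,.2,.2)
a,b=snap('scene','s9'),snap('top','t9')
s,t=cal("scene"),cal("top")
def crop(im,p,w=33):
    x,y=int(p[0]),int(p[1]); return cv2.convertScaleAbs(cv2.resize(im[y-w:y+w,x-w:x+w],(300,300),interpolation=cv2.INTER_CUBIC),alpha=1.5,beta=20)
B=(.5237,-.4397,.05);W=(.6274,.2325,.03)
print([proj(c,x).round(1).tolist() for c in(s,t) for x in(B,W,(.5205,-.4398,.12),(.5205,-.4398,.098),(.6268,.2334,.052))])
cv2.imwrite('pics/z9.png',np.vstack([np.hstack([crop(im,proj(c,B)),crop(im,proj(c,W))]) for im,c in((a,s),(b,t))]))
E
```

```text
t: 29.75
tcp_pos: [0.6265, 0.2333, 0.0443]
orientation: [[0.966, 0.257, -0.0], [0.257, -0.966, -0.0], [-0.0, -0.0, -1.0]]
force: [-1.2, -0.9, 0.1]
width: 0.998
gripper_force: 0.0
t: 30.33
tcp_pos: [0.6302, 0.2346, 0.2231]
orientation: [[0.966, 0.257, 0.012], [0.257, -0.966, 0.004], [0.013, -0.001, -1.0]]
force: [1.5, 1.0, -0.1]
width: 0.999
gripper_force: 0.0
t: 30.83
tcp_pos: [0.4244, 0.1791, 0.2129]
orientation: [[0.966, 0.257, -0.009], [0.257, -0.966, -0.003], [-0.009, 0.001, -1.0]]
force: [-0.3, -0.0, -0.5]
width: 1.001
gripper_force: 0.0
t 30.83 tcp [0.4244 0.1791 0.2129] d [0.1752 0.0249 0.0113] w 1.001 f [-0.3 -0.  -0.5]
[[123.4, 249.1], [371.6, 216.4], [118.0, 228.7], [119.7, 235.0], [372.8, 210.4], [463.8, 200.9], [189.4, 158.6], [476.2, 199.0], [472.2, 200.0], [187.4, 157.0]]
```

View pics/z9.png

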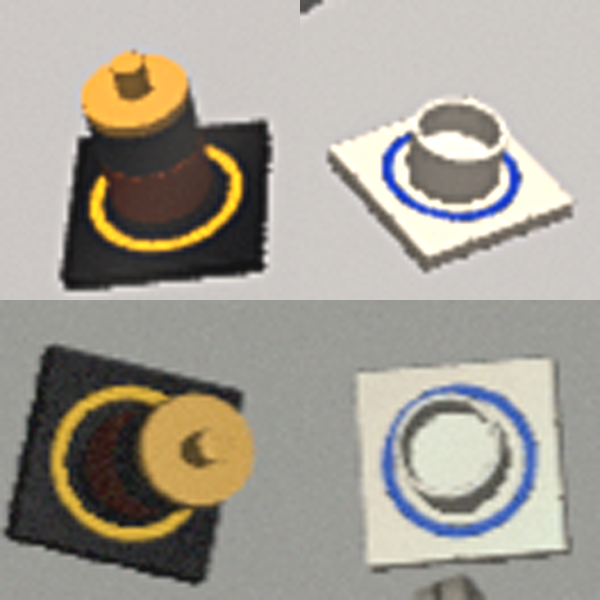

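The checks agree. In the scene view the disc centre is at (119.5,236), predicted (119.7,235). In the top view it is at (473,199.6), predicted (472.2,200). The white rim is at (373,211), predicted (372.8,210.4). Both stand level inside their rings and the arm is clear, so I'm handing in.

```bash
echo '[[1, 0, 0, 0, 0], [1, 0, 0, 0, 0], [1, 0, 0, 0, 0]]' | python3 jog.py; python3 -c "
from bench import env
print(env.finish_job())"
```

```text
t: 31.18
tcp_pos: [0.4345, 0.1823, 0.2145]
orientation: [[0.966, 0.257, 0.001], [0.257, -0.966, 0.0], [0.001, -0.0, -1.0]]
force: [-0.0, -0.3, 0.1]
width: 1.001
gripper_force: 0.0
the job is handed in; nothing more can be done
None
```

The job is handed in at 31 s with no verdict returned: brown, grey and cover are stacked on the black tile and white is on the pale tile, all seated level and inside their rings in my last camera check; I never went near the beaker, passed about 7 cm above the bottle carrying white, and did not re-measure either one.

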